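Set the bench clamp four clicks and hold it

ROBOT

A 6-joint arm with a two-finger parallel gripper is mounted at the origin on the work surface. World frame = base frame: x ahead of the robot, y to its left, z up, the work surface at z = 0. Lengths are in mm, angles in rad, forces in N, time in s.
With the tool pointing down it reaches from about 325 to 925 mm from the base axis. Payload 3.1 kg.
Tool frame: the origin (TCP) lies on the centre line of the jaws, within the pads' length; the fingertips stand 19 mm ahead of it and the grasp point (between the pads) is the TCP; z points along the fingers, y is the line along which they close (so a half turn about z gives the same grasp; the last joint's range is limited). The gripper opens to 85 mm and grips with 20 to 120 N. Pads are 22 mm wide; open, the fingers measure 114 mm over their backs; the gripper's body (76 mm by 85 mm) begins 54 mm behind the grasp point. The pads swing forward as they close: fully open they stand 13 mm farther back than shut.
Start: joints at [1.081, 0.217, 1.613, -0, 1.311, -0.112], TCP at [230.531, 580.943, 250.3] pointing down, gripper open.
Joint ranges: [-2.75, 2.75], [-0.78, 2.1], [0.31, 2.55], [-1.13, 4.27], [0.13, 2.63], [-2.58, 2.58]. Speed limits (rad/s): [2.79, 2.79, 3.14, 3.14, 3.14, 3.14].

INTERFACE

Orientations are given as a rotation vector (axis times angle).
In Python, from rig import bot gives the robot as it stands.
- The arm moves only by the tool arm_command, never from a script. Its argument "targets" is a list that holds one entry, the list of rows, each a list of 5 numbers: the shift along the tool's x, y, z in units of 25 mm (1.0 is 25 mm), then the turn about the tool's z in units of 5 degrees (1.0 is 5 degrees), then the finger opening in mm, from 0 to 85.4. In form: [[[dx, dy, dz, spin, claw], ...]]. A call has exactly 8 rows; each row is the pose to reach, as a shift and turn from the pose commanded when the call began, along the tool's axes at that moment; what a row does not reach only later rows make up. A row lasts 1/10 s, in which the tool goes at most 50 mm and 8.59 degrees, less where a joint would pass 70% of its speed; a pose out of reach is approached as far as the arm can. A call with a gripper value outside its range is refused whole. The fingers move at their own pace and stop on an object; "newtons" is the grip in N (left out, the last holds). Time passes only in rows, so rows that repeat a pose let the fingers close, or fill a call up. It gives the time, the measured TCP pose, the force, the opening and the grip force at its end, in the units of the state.
- bot.get_obs(): the state, without advancing time (a new reading comes with each control period).
- bot.capture(name): name is "side" or "top" or "wrist"; returns a dict with "pixels" (420x560x3 uint8, blue, green, red), "mtx" (3x3 intrinsics, pixels), "rvec" (rotation vector, rad) and "tvec" (3), from world to camera coordinates, as OpenCV has them. Camera axes: x right, y down, z forward; pixel columns grow to the right and rows downward; lengths in mm; the calibration is good to about 2 mm. A picture is of the moment at which its call begins. There is no depth.
- bot.sign_off(): hands the job in; it is judged then, once.
The state is a dict: "t": time; "joints": joint angles; "qvel": joint speeds; "effort": joint torques, N m; "ee_pos": TCP position; "ee_rot": TCP orientation; "contact_force": force on the tool from outside, world axes, zero at the start; "moment": the same for the moment, N m; "width": finger opening in mm; "gripper_force": force on a finger pad.
Only numpy, scipy, OpenCV 4.12 (cv2) and the standard library are available. Lean on these libraries where they do the work, as an engineer would, in place of code of your own. Each camera call takes 0.05 s, during which the arm holds its last target. There are 200 camera calls.

TASK

Pull the clamp tray out of the low wooden cabinet all the way to its stop, then push the clamp's ratchet lever round from its rest by exactly four clicks, which you feel in the hand as the spring pawl drops behind four teeth one after another, and never on past a fifth tooth. The lever springs back when let go, so finish while still holding it at the fourth click, with the tray fully out. Leave the loose things on the bench and on the cabinet where they are.

Things in the scene. Friction and masses are not known exactly. Their poses are not given: they have to be found in the camera images.
- cab: (All sizes here are in mm.) The low wooden cabinet, 334 wide, 280 deep, 112 high, fixed to the bench. Origin: on the bench at the middle of its front edge; x runs straight back into the cabinet, y to the left as seen from the robot, z up. The tray slides out along its -x.
- tray (a joint): How far the tray is out, in m: 0 closed, 0.15 at its stop; it starts closed or up to 0.03 out. About 4 N of friction; it stays where it is left. The tray is 330 wide; its front panel is 14 thick, stands in front of the cabinet and reaches from 8 to 56 above the bench; its sides are 42 high.
- tray_handle (a point): Middle of the tray's bar handle: a level round steel bar, 10 thick, 100 long across the tray's width, 72 above the bench (40 below the cabinet's top), 41 in front of the front panel, 55 in front of the cabinet when closed. Free above and behind, so it can be pinched or hooked from above. Axes as the cabinet's.
- lever: The clamp's ratchet lever, a flat steel bar on the tray. Origin: on its upright pivot axis, at bench height, mid-width, 110 behind the front panel's back; x points along it to the knob. At rest against its stop it points 1.1 rad to the right of straight to the front; it advances clockwise seen from above (knob leftwards and frontwards), 1.4 rad in all. A spring always pushes it back to rest.
- lever_knob (a point): Middle of the free part of the lever's knob, an upright round wooden post 16 across, 95 from the pivot, from 40 to 96 above the bench (this point: 78). All else on the tray is below 57 but the handle, so closed fingers can push the knob from its right, or pinch it from above. The return spring pushes back with about 6 N here at rest, 8 N at the fourth click. Frame as the lever's.
- first_tooth (a point): Top of the first of the lever's six teeth, 55 from the pivot, 41 above the bench, at the left of the pivot; the others follow 0.18 rad apart (17 of knob travel). As a tooth lifts the pawl the push at the knob climbs by 4 to 6 N (to 11 to 15 N), then drops sharply by about as much, to about the plain spring push, as the pawl falls in behind the tooth: that is one click.
- pawl_tip (a point): Round nose of the brass spring pawl, 41 above the bench, at the left of the pivot on the plate; it yields outwards as a tooth passes and drops in behind it. The lever has 0.1 to 0.3 rad of free travel before the first tooth meets it. After the fourth click the lever may rest against the fifth tooth but that tooth must not pass.
- plate: Aluminium setting plate under the lever, carrying the pawl; origin on the pivot axis at bench height. It is locked at a different angle each time (up to 0.2 rad), which shifts all clicks. Angle of the lever's x clockwise past the plate's x: teeth lift the pawl highest at 0.16, 0.34, 0.52, 0.70, 0.88, 1.06 rad; the pawl lies behind the fourth tooth at 0.79.
- bow: A curved dark wooden saw handle lying loose on the bench, left: 18 thick, about 150 across. Leave alone.
- tin: A round metal tin with a lid, 76 across, 52 high, loose on the bench, right. Leave alone.
- offcut: A block of pale wood 60 x 90 x 30, loose on the cabinet's top. Leave alone.
- jar: A small amber jar, 60 across, 75 high, loose on the cabinet's top. Leave alone.

How it is judged (in metres and radians):
On the way, in this order (a step that is already met when the one before it is completed fails the run):
1. the tray is out to its stop (value of joint tray above 0.143 m and angle between the x axis of lever and the x axis of plate, either way round below 0.23 rad), for 0.2 s.
2. the lever is pushed past the second tooth by the fingers, the tray still out (value of joint tray above 0.143 m and angle between the x axis of lever and the x axis of plate, either way round above 0.36 rad and contact force between the fingers and lever above 1 N), for 0.02 s.
3. the lever is at the fourth click, the tray still out (value of joint tray above 0.143 m and angle between the x axis of lever and the x axis of plate, either way round between 0.715 and 0.865 rad), for 0.3 s.
At the end, for the whole second after the job is handed in: The tray is out to its stop (at least 143 of 150 mm), the lever rests behind the fourth tooth (0.715 to 0.865 rad past the plate's zero direction, nominally 0.79), still, and the fingers hold it there against its spring (more than 1.5 N) (all of step 3 and contact force between the fingers and lever above 1.5 N and angular speed of lever below 0.1 rad/s); the arm keeps its last pose, push and grip.
It fails at once if the lever went past the fifth tooth (angle between the x axis of lever and the x axis of plate, either way round above 0.895 rad).
It fails at once if the bow was disturbed (distance of bow from where it was at the start of the episode above 0.025 m).
It fails at once if the tin was disturbed (distance of tin from where it was at the start of the episode above 0.025 m).
It fails at once if the offcut was disturbed (distance of offcut from where it was at the start of the episode above 0.025 m).
It fails at once if the jar was disturbed (distance of jar from where it was at the start of the episode above 0.025 m).
It also fails if it takes over 72 s, if anything falls off the work surface, if the arm or the gripper's body presses on something with over 40 N, if the wrist force passes 120 N, or if a joint passes its speed limit or range.

## Working session

There is one attempt and no reset: what is moved stays moved. The work goes in short steps, Python scripts to look and compute and a tool call to move; the robot and the scene stay as the last step left them, time stands still between calls to the robot, and variables do not carry over. Pictures are saved under pics/ and viewed, at most 10 in all, crops included, and the job is handed in when it is done.

Besides the shell and the picture viewer there is one more tool, called after "Request:" in YAML: its name, and indented under it one key for each argument. arm_command: Moves the arm, as the interface text tells. Its arguments: {"type":"object","properties":{"targets":{"type":"array"},"newtons":{"type":"number"}},"required":["targets"]}

```bash
mkdir -p pics
cat > h.py <<'E'
import numpy as np,cv2
from rig import bot
def cam(n):
    c=bot.capture(n);R,_=cv2.Rodrigues(np.array(c['rvec'],float));return c,np.array(c['mtx'],float),R,np.array(c['tvec'],float).ravel()
def unproj(K,R,t,uv,z):
    d=R.T@np.linalg.inv(K)@np.array([uv[0],uv[1],1.]);o=-R.T@t
    return o+d*(z-o[2])/d[2]
def proj(K,R,t,P):
    q=R@np.array(P,float)+t;q=K@q;return q[:2]/q[2]
E
python3 - <<'E'
from h import *
import pickle
d={}
for n in('top','side'):
    c,K,R,t=cam(n);cv2.imwrite(f'pics/{n}0.png',c['pixels']);d[n]=(K,R,t);print(n,-R.T@t)
pickle.dump(d,open('cal.pkl','wb'))
o=bot.get_obs();print(o['ee_pos'],o['ee_rot'],o['t'])
E
```

```text
top [ 545.52256851    4.14657444 1402.22681032]
side [ 231.53951426 -661.41924367  787.50925618]
[230.20205866 580.30498189 249.07479737] [-0.58981092 -3.08507917  0.00331761] 0.1
```

View pics/top0.png

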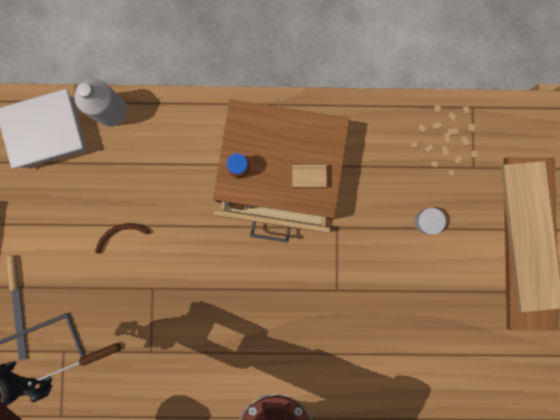

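View pics/side0.png

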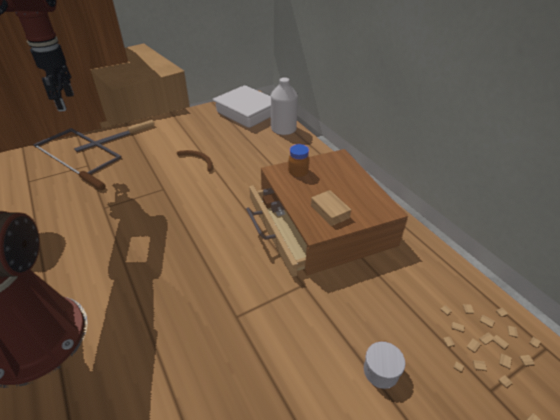

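The top view shows the cabinet top with corners near (230,100), (348,116), (334,219) and (215,204). The tray is slightly out, with the front panel from (215,212) to (329,229) and the handle bar from (252,237) to (288,241). The side view agrees. I'll enlarge the handle area and compute the poses.

Run:
```python
from h import *
import pickle
K,R,t=pickle.load(open('cal.pkl','rb'))['top']
im=cv2.imread('pics/top0.png')[190:255,205:345];cv2.imwrite('pics/crop0.png',cv2.resize(im,None,fx=5.5,fy=5.5,interpolation=cv2.INTER_CUBIC))
for p in [(230,100),(348,116),(334,219),(215,204)]: print(unproj(K,R,t,p,112).round(1))
for p in [(252,237),(288,241)]: print('h',unproj(K,R,t,p,72).round(1))
for p in [(215,213),(329,230)]: print('p',unproj(K,R,t,p,56).round(1))
```

```text
[929.4 134.  112. ]
[ 888.6 -190.5  112. ]
[ 605.1 -152.8  112. ]
[642.6 170.1 112. ]
h [554.5  70.7  72. ]
h [544.4 -29.6  72. ]
p [621.3 176.8  56. ]
p [ 576.5 -145.5   56. ]
```

View pics/crop0.png

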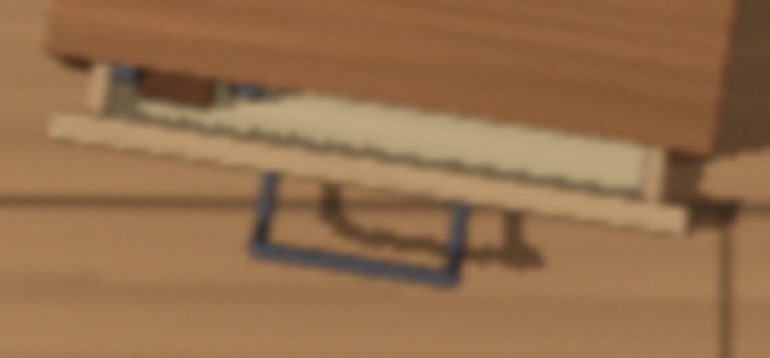

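The left handle corner is at (251.9,235.1) and the right one at (287.7,240.5). I'll fit the cabinet pose and work out the first move.

```bash
cat >> h.py <<'E'
import json
from scipy.spatial.transform import Rotation as Ro
def goal(P,yawY):
    "tool units from current pose to world point P with tool y at world yaw (mod pi)"
    o=bot.get_obs();M=Ro.from_rotvec(o['ee_rot']).as_matrix();d=M.T@(np.array(P)-o['ee_pos'])
    y=np.arctan2(M[1,1],M[0,1]);s=-(yawY-y);s=(s+np.pi/2)%np.pi-np.pi/2
    print('t',o['t'],'pos',np.round(o['ee_pos'],1),'yawY',round(np.degrees(y),1),'F',np.round(o['contact_force'],1),'w',round(o['width'],1),'units',np.round(d/25,2),'spin',round(np.degrees(s)/5,2),'q6',round(o['joints'][5],2))
E
python3 - <<'E'
from h import *
import pickle
from scipy.optimize import least_squares
K,R,t=pickle.load(open('cal.pkl','rb'))['top']
# model: x,y,yaw,d
obs=[((280,167,112),(230,100)),((280,-167,112),(348,116)),((0,-167,112),(334,219)),((0,167,112),(215,204))]
tr=[((-55,50,72),(251.9,235.1)),((-55,-50,72),(287.7,240.5))]
def w(p,P):
    c,s=np.cos(p[2]),np.sin(p[2]);return np.array([p[0]+c*P[0]-s*P[1],p[1]+s*P[0]+c*P[1],P[2]])
def f(p):
    r=[]
    for P,u in obs: r+=list(proj(K,R,t,w(p,P))-u)
    for P,u in tr: r+=list(proj(K,R,t,w(p,(P[0]-p[3],P[1],P[2])))-u)
    return np.array(r)
s=least_squares(f,[624,8,-.125,15],x_scale=[1,1,.01,1]);p=s.x
print(p,s.fun.round(1));H=w(p,(-55-p[3],0,72));print('handle',H);json.dump(list(p),open('p.json','w'))
goal((H[0],H[1],190),p[2]);print(proj(K,R,t,w(p,(110-p[3],0,57))))
E
```

```text
[ 6.27651017e+02  9.24513019e+00 -1.28883652e-01  2.07726995e+01] [-1.8  0.9  0.7  1.7  1.3 -0.4 -1.7 -2.4  0.9  0.3  0.7 -0.1]
handle [552.50677709  18.98397812  72.        ]
t 0.1 pos [230.2 580.3 249.1] yawY 68.4 F [0.1 0.6 0.6] w 85.2 units [-20.27 -16.11   2.39] spin 15.15 q6 -0.11
[278.72522682 180.23502601]
```

Request:
arm_command:
  targets:
    - [[-3, -2.4, 0.3, 2, 60], [-6, -4.8, 0.6, 4, 60], [-9, -7.2, 0.9, 6, 60], [-11, -8.8, 1.2, 8, 50], [-12.5, -10, 1.4, 10, 50], [-14, -11.2, 1.6, 12, 45], [-15.5, -12.4, 1.8, 14, 45], [-17, -13.6, 2, 15.2, 45]]

```text
t: 0.9
ee_pos: [428.2, 232.9, 214.4]
ee_rot: [-2.236, -2.207, 0.0]
contact_force: [0.1, 0.9, -0.2]
width: 45.1
gripper_force: 0.0
```

Run:
```python
from h import *
goal((552.5,19,150),-.129)
```

```text
t 0.9 pos [428.2 232.9 214.4] yawY -0.7 F [ 0.1  0.9 -0.2] w 45.1 units [-8.49  5.08  2.57] spin 1.33 q6 0.37
```

Request:
arm_command:
  targets:
    - [[-1.5, 1, 0.5, 0.5, 45], [-3, 2, 1, 1, 45], [-4.5, 2.8, 1.2, 1.2, 45], [-5.5, 3.4, 1.5, 1.2, 45], [-6, 3.7, 1.8, 1.2, 45], [-6, 3.7, 1.8, 1.2, 45], [-6, 3.7, 1.8, 1.2, 45], [-6, 3.7, 1.8, 1.2, 45]]

```text
t: 1.7
ee_pos: [518.7, 85.6, 169.9]
ee_rot: [-2.34, -2.095, -0.0]
contact_force: [-0.3, 0.1, -0.2]
width: 45.0
gripper_force: 0.0
```

Run:
```python
from h import *
goal((552.5,19,80),-.129)
```

```text
t 1.7 pos [518.7  85.6 169.9] yawY -6.3 F [-0.3  0.1 -0.2] w 45.0 units [-2.5   1.64  3.6 ] spin 0.22 q6 0.14
```

Request:
arm_command:
  targets:
    - [[-1.2, 0.8, 0.5, 0.2, 45], [-2.4, 1.6, 1, 0.2, 45], [-2.5, 1.65, 1.8, 0.2, 45], [-2.5, 1.65, 2.6, 0.2, 45], [-2.5, 1.65, 3.2, 0.2, 45], [-2.5, 1.65, 3.7, 0.2, 45], [-2.5, 1.65, 3.7, 0.2, 45], [-2.5, 1.65, 3.7, 0.2, 45]]

```text
t: 2.5
ee_pos: [553.5, 18.1, 77.6]
ee_rot: [2.359, 2.075, 0.0]
contact_force: [0.2, 0.2, -0.0]
width: 45.2
gripper_force: 0.0
```

Request:
arm_command:
  newtons: 50
  targets:
    - [[0, 0, 0, 0, 0], [0, 0, 0, 0, 0], [0, 0, 0, 0, 0], [0, 0, 0, 0, 0], [0, 0, 0, 0, 0], [0, 0, 0, 0, 0], [0, 0, 0, 0, 0], [0, 0, 0, 0, 0]]

```text
t: 3.3
ee_pos: [554.6, 17.4, 78.5]
ee_rot: [2.359, 2.072, 0.003]
contact_force: [1.1, -0.1, 5.4]
width: 8.1
gripper_force: 49.1
```

Run:
```python
from h import *
goal((552.5,19,80),-.129)
```

```text
t 3.3 pos [554.6  17.4  78.5] yawY -7.4 F [ 1.1 -0.1  5.4] w 8.1 units [ 0.05 -0.09 -0.06] spin -0.01 q6 0.03
```

Request:
arm_command:
  targets:
    - [[0, -0.5, 0, 0, 0], [0, -1.2, 0, 0, 0], [0, -2, 0, 0, 0], [0, -2.8, 0, 0, 0], [0, -3.6, 0, 0, 0], [0, -4.3, 0, 0, 0], [0, -4.8, 0, 0, 0], [0, -4.9, 0, 0, 0]]

```text
t: 4.1
ee_pos: [433.1, 34.9, 78.5]
ee_rot: [2.361, 2.071, 0.01]
contact_force: [5.6, 5.1, -0.1]
width: 7.7
gripper_force: 50.8
```

Request:
arm_command:
  targets:
    - [[0, -0.1, 0, 0, 0], [0, -0.2, 0, 0, 0], [0, -0.25, 0, 0, 0], [0, -0.3, 0, 0, 0], [0, -0.35, 0, 0, 0], [0, -0.4, 0, 0, 0], [0, -0.45, 0, 0, 0], [0, -0.45, 0, 0, 0]]

```text
t: 4.9
ee_pos: [430.8, 35.2, 78.7]
ee_rot: [2.35, 2.059, 0.033]
contact_force: [25.6, 4.2, -23.7]
width: 7.9
gripper_force: 48.5
```

Request:
arm_command:
  targets:
    - [[0, 0.1, 0, 0, 0], [0, 0.22, 0, 0, 0], [0, 0.22, 0, 0, 45], [0, 0.22, 0, 0, 45], [0, 0.22, 0, 0, 45], [0, 0.22, 0, 0, 45], [0, 0.22, -1.5, 0, 45], [0, 0.22, -3.5, 0, 45]]

```text
t: 5.7
ee_pos: [422.6, 34.2, 162.4]
ee_rot: [-2.355, -2.069, 0.01]
contact_force: [1.4, -0.4, 0.2]
width: 45.0
gripper_force: 0.0
```

Run:
```python
from h import *
goal((430,35,200),-.129)
c,K,R,t=cam('top');a=c['pixels'];cv2.imwrite('pics/top1.png',a)
a=cv2.resize(a[180:310,195:345],None,fx=4.5,fy=4.5,interpolation=cv2.INTER_CUBIC)
c,K,R,t=cam('wrist');b=c['pixels'];cv2.imwrite('pics/wrist1.png',b);np.savez('w1.npz',K=K,R=R,t=t)
cv2.imwrite('pics/c1.png',a);print(a.shape)
```

```text
t 5.7 pos [422.6  34.2 162.4] yawY -7.4 F [ 1.4 -0.4  0.2] w 45.0 units [ 0.07  0.28 -1.51] spin -0.0 q6 0.04
(585, 675, 3)
```

View pics/c1.png

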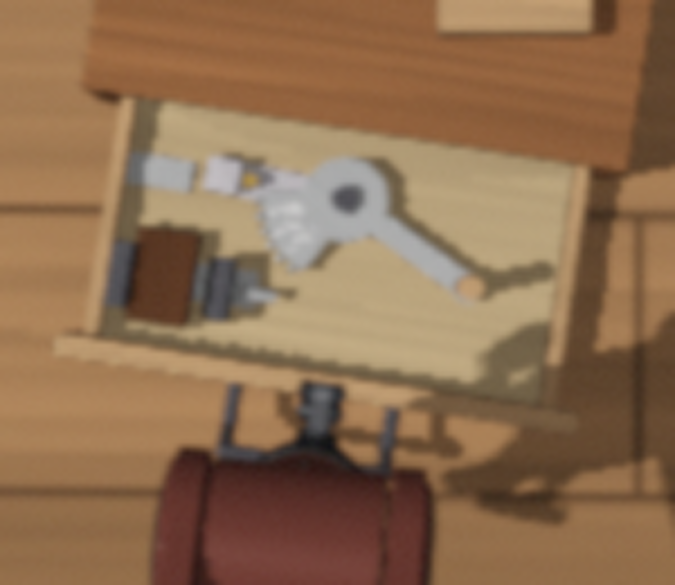

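View pics/wrist1.png

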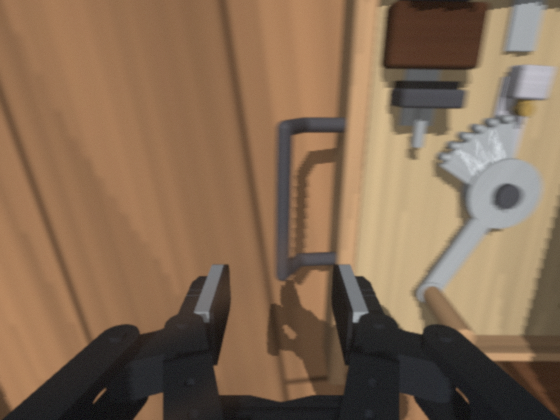

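The top crop shows the tray out, with the pivot at full-image pixel (272.3,223.8), the knob top at (299.7,243.8), the tooth fan at left and the pawl at the upper left. The wrist view shows the pivot at (507,196), the knob base at (428,293) and the handle bar from (287,127) to (284,272).

Run:
```python
from h import *
import pickle
K,R,t=pickle.load(open('cal.pkl','rb'))['top'];w=np.load('w1.npz');W=(w['K'],w['R'],w['t'])
p=json.load(open('p.json'));yaw=p[2];c,s=np.cos(yaw),np.sin(yaw)
def cw(x,y): return np.array([p[0]+c*x-s*y,p[1]+s*x+c*y])
print('model pivot',cw(-40,0),'knob',cw(-40-95*np.cos(1.1),-95*np.sin(1.1)),'handle',cw(-205,0))
for z in(45,55):print('piv top',unproj(K,R,t,(272.3,223.8),z)[:2],'wrist',unproj(*W,(507,196),z)[:2])
print('knob top',unproj(K,R,t,(299.7,243.8),96)[:2],'knobbase wrist',unproj(*W,(428,293),42)[:2])
for u in [(287,127),(284,272)]:print('bar w',unproj(*W,u,72)[:2])
# panel top edge ends in c1
for q in [(55,347),(575,425)]: print('panel',unproj(K,R,t,(195+q[0]/4.5,180+q[1]/4.5),56)[:2])
```

```text
model pivot [587.98277758  14.38621556] knob [534.36683719 -64.03783009] handle [424.35128881  35.59319273]
piv top [592.77837318  14.79278827] wrist [597.21480712  17.24357292]
piv top [592.43019405  14.71434733] wrist [591.00779409  21.18328528]
knob top [537.06961339 -61.0548122 ] knobbase wrist [540.57630359 -60.01092561]
bar w [442.18149349  91.04068422]
bar w [427.71194079  -8.43008923]
panel [497.05714276 196.3961151 ]
panel [ 451.61166009 -128.45076638]
```

Pivot is about (592.5,15.5) and knob about (538,-62). Their distance is 94.7, which matches the 95 given, and the bearing agrees with rest. I'll pinch the knob with the tool y near 120°.

Run:
```python
from h import *
goal((538,-62,80),np.radians(120))
```

```text
t 5.8 pos [431.3  33.5 171.6] yawY -7.4 F [0.8 0.2 0.3] w 45.3 units [-3.24  4.67  3.73] spin 10.52 q6 0.04
```

Request:
arm_command:
  targets:
    - [[-0.8, 1.2, 0, 1.6, 50], [-1.6, 2.4, 0, 3.2, 50], [-2.4, 3.6, 0, 4.8, 50], [-3.0, 4.4, 0, 6.4, 50], [-3.24, 4.67, 0, 8, 50], [-3.24, 4.67, 0, 9.6, 50], [-3.24, 4.67, 0, 10.5, 50], [-3.24, 4.67, 0, 10.5, 50]]

```text
t: 6.6
ee_pos: [530.8, -61.4, 163.8]
ee_rot: [-3.033, -0.815, 0.002]
contact_force: [-0.3, -1.1, 0.0]
width: 49.9
gripper_force: 0.0
```

Run:
```python
from h import *
goal((538,-62,80),np.radians(120))
c,K,R,t=cam('wrist');cv2.imwrite('pics/wrist2.png',c['pixels']);np.savez('w2.npz',K=K,R=R,t=t);print(proj(K,R,t,(538,-62,96)))
```

```text
t 6.6 pos [530.8 -61.4 163.8] yawY -59.9 F [-0.3 -1.1  0. ] w 49.9 units [0.24 0.17 3.35] spin 0.02 q6 0.8
[289.56978525 225.27449668]
```

View pics/wrist2.png

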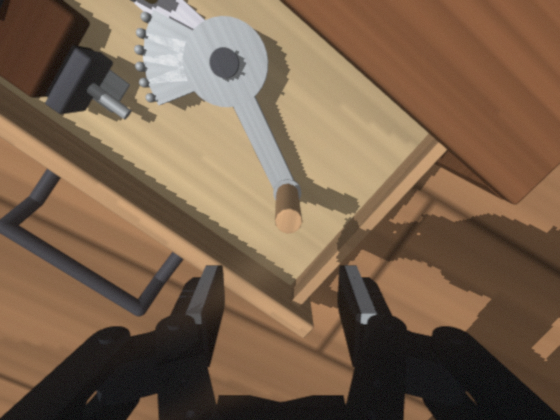

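The knob top is at (288,219), within 6 px of the prediction, and the pivot is at (226,62). The six teeth are the dots along the fan edge at (138-150,17-98).

Run:
```python
from h import *
w=np.load('w2.npz');W=(w['K'],w['R'],w['t'])
k=unproj(*W,(288,219),96);print(k,unproj(*W,(226,62),57),unproj(*W,(226,62),50));goal((k[0],k[1],81),np.radians(120))
```

```text
[540.87332731 -59.2637504   96.        ] [596.18826395  15.38395177  57.        ] [595.98290952  16.41327062  50.        ]
t 6.65 pos [530.9 -61.4 164. ] yawY -59.8 F [0.3 0.  0. ] w 49.7 units [0.39 0.13 3.32] spin 0.04 q6 0.8
```

Request:
arm_command:
  targets:
    - [[0.35, 0.15, 0.5, 0, 50], [0.35, 0.15, 1.2, 0, 50], [0.35, 0.15, 2, 0, 50], [0.35, 0.15, 2.7, 0, 50], [0.35, 0.15, 3.1, 0, 50], [0.35, 0.15, 3.3, 0, 50], [0.35, 0.15, 3.3, 0, 50], [0.35, 0.15, 3.3, 0, 50]]

```text
t: 7.45
ee_pos: [541.6, -60.4, 83.1]
ee_rot: [3.033, 0.816, 0.002]
contact_force: [0.9, -0.3, -0.2]
width: 50.2
gripper_force: 0.0
```

Request:
arm_command:
  newtons: 40
  targets:
    - [[0, 0, 0, 0, 0], [0, 0, 0, 0, 0], [0, 0, 0, 0, 0], [0, 0, 0, 0, 0], [0, 0, 0, 0, 0], [0, 0, 0, 0, 0], [0, 0, 0, 0, 0], [0, 0, 0, 0, 0]]

```text
t: 8.25
ee_pos: [541.5, -60.3, 83.2]
ee_rot: [3.033, 0.816, 0.001]
contact_force: [-0.7, -0.3, 6.1]
width: 14.8
gripper_force: 39.0
```

Run:
```python
from h import *
goal((540,-60,81),np.radians(120))
```

```text
t 8.25 pos [541.5 -60.3  83.2] yawY -59.9 F [-0.7 -0.3  6.1] w 14.8 units [-0.05 -0.04  0.09] spin 0.02 q6 0.81
```

Pinched, width 14.8. Now I'll advance along the arc in constant tool-frame increments of 0.04 rad per call, spinning with the lever and reading the force each time.

Request:
arm_command:
  targets:
    - [[-0.031, -0.07, 0, 0.23, 0], [-0.063, -0.139, 0, 0.458, 0], [-0.063, -0.139, 0, 0.458, 0], [-0.063, -0.139, 0, 0.458, 0], [-0.063, -0.139, 0, 0.458, 0], [-0.063, -0.139, 0, 0.458, 0], [-0.063, -0.139, 0, 0.458, 0], [-0.063, -0.139, 0, 0.458, 0]]

```text
t: 9.05
ee_pos: [539.5, -58.8, 83.2]
ee_rot: [3.047, 0.755, 0.005]
contact_force: [4.4, -2.8, 2.8]
width: 15.0
gripper_force: 39.1
```

Request:
arm_command:
  targets:
    - [[-0.031, -0.07, 0, 0.23, 0], [-0.063, -0.139, 0, 0.458, 0], [-0.063, -0.139, 0, 0.458, 0], [-0.063, -0.139, 0, 0.458, 0], [-0.063, -0.139, 0, 0.458, 0], [-0.063, -0.139, 0, 0.458, 0], [-0.063, -0.139, 0, 0.458, 0], [-0.063, -0.139, 0, 0.458, 0]]

```text
t: 9.85
ee_pos: [536.5, -56.5, 83.2]
ee_rot: [3.061, 0.694, 0.005]
contact_force: [4.4, -2.4, 3.3]
width: 15.5
gripper_force: 39.1
```

Request:
arm_command:
  targets:
    - [[-0.031, -0.07, 0, 0.23, 0], [-0.063, -0.139, 0, 0.458, 0], [-0.063, -0.139, 0, 0.458, 0], [-0.063, -0.139, 0, 0.458, 0], [-0.063, -0.139, 0, 0.458, 0], [-0.063, -0.139, 0, 0.458, 0], [-0.063, -0.139, 0, 0.458, 0], [-0.063, -0.139, 0, 0.458, 0]]

```text
t: 10.65
ee_pos: [533.6, -54.1, 83.2]
ee_rot: [3.075, 0.632, 0.005]
contact_force: [4.2, -3.7, 4.0]
width: 14.7
gripper_force: 39.1
```

Request:
arm_command:
  targets:
    - [[-0.031, -0.07, 0, 0.23, 0], [-0.063, -0.139, 0, 0.458, 0], [-0.063, -0.139, 0, 0.458, 0], [-0.063, -0.139, 0, 0.458, 0], [-0.063, -0.139, 0, 0.458, 0], [-0.063, -0.139, 0, 0.458, 0], [-0.063, -0.139, 0, 0.458, 0], [-0.063, -0.139, 0, 0.458, 0]]

```text
t: 11.45
ee_pos: [530.8, -51.6, 83.2]
ee_rot: [3.087, 0.571, 0.006]
contact_force: [3.8, -3.7, 3.2]
width: 14.9
gripper_force: 39.1
```

Request:
arm_command:
  targets:
    - [[-0.031, -0.07, 0, 0.23, 0], [-0.063, -0.139, 0, 0.458, 0], [-0.063, -0.139, 0, 0.458, 0], [-0.063, -0.139, 0, 0.458, 0], [-0.063, -0.139, 0, 0.458, 0], [-0.063, -0.139, 0, 0.458, 0], [-0.063, -0.139, 0, 0.458, 0], [-0.063, -0.139, 0, 0.458, 0]]

```text
t: 12.25
ee_pos: [528.7, -49.6, 83.2]
ee_rot: [3.096, 0.51, 0.008]
contact_force: [4.7, -5.2, 0.2]
width: 14.9
gripper_force: 39.0
```

Request:
arm_command:
  targets:
    - [[-0.031, -0.07, 0, 0.23, 0], [-0.063, -0.139, 0, 0.458, 0], [-0.063, -0.139, 0, 0.458, 0], [-0.063, -0.139, 0, 0.458, 0], [-0.063, -0.139, 0, 0.458, 0], [-0.063, -0.139, 0, 0.458, 0], [-0.063, -0.139, 0, 0.458, 0], [-0.063, -0.139, 0, 0.458, 0]]

```text
t: 13.05
ee_pos: [525.2, -45.9, 83.2]
ee_rot: [3.108, 0.446, 0.005]
contact_force: [2.3, -4.1, 4.4]
width: 14.6
gripper_force: 39.3
```

The force rose to 7 N at 0.20 rad, then dropped at 0.24 rad with a jump, so the first click is near 0.21 rad. The next should come near 0.39, 0.57 and 0.75.

Request:
arm_command:
  targets:
    - [[-0.031, -0.07, 0, 0.23, 0], [-0.063, -0.139, 0, 0.458, 0], [-0.063, -0.139, 0, 0.458, 0], [-0.063, -0.139, 0, 0.458, 0], [-0.063, -0.139, 0, 0.458, 0], [-0.063, -0.139, 0, 0.458, 0], [-0.063, -0.139, 0, 0.458, 0], [-0.063, -0.139, 0, 0.458, 0]]

```text
t: 13.85
ee_pos: [522.8, -43.1, 83.2]
ee_rot: [3.116, 0.385, 0.005]
contact_force: [3.2, -3.4, 3.6]
width: 15.0
gripper_force: 39.3
```

Request:
arm_command:
  targets:
    - [[-0.031, -0.07, 0, 0.23, 0], [-0.063, -0.139, 0, 0.458, 0], [-0.063, -0.139, 0, 0.458, 0], [-0.063, -0.139, 0, 0.458, 0], [-0.063, -0.139, 0, 0.458, 0], [-0.063, -0.139, 0, 0.458, 0], [-0.063, -0.139, 0, 0.458, 0], [-0.063, -0.139, 0, 0.458, 0]]

```text
t: 14.65
ee_pos: [520.5, -40.2, 83.2]
ee_rot: [3.123, 0.323, 0.006]
contact_force: [3.5, -4.2, 2.0]
width: 14.6
gripper_force: 39.3
```

Request:
arm_command:
  targets:
    - [[-0.031, -0.07, 0, 0.23, 0], [-0.063, -0.139, 0, 0.458, 0], [-0.063, -0.139, 0, 0.458, 0], [-0.063, -0.139, 0, 0.458, 0], [-0.063, -0.139, 0, 0.458, 0], [-0.063, -0.139, 0, 0.458, 0], [-0.063, -0.139, 0, 0.458, 0], [-0.063, -0.139, 0, 0.458, 0]]

```text
t: 15.45
ee_pos: [518.6, -37.6, 83.2]
ee_rot: [3.127, 0.261, 0.006]
contact_force: [3.7, -6.0, 2.8]
width: 15.1
gripper_force: 39.2
```

Request:
arm_command:
  targets:
    - [[-0.031, -0.07, 0, 0.23, 0], [-0.063, -0.139, 0, 0.458, 0], [-0.063, -0.139, 0, 0.458, 0], [-0.063, -0.139, 0, 0.458, 0], [-0.063, -0.139, 0, 0.458, 0], [-0.063, -0.139, 0, 0.458, 0], [-0.063, -0.139, 0, 0.458, 0], [-0.063, -0.139, 0, 0.458, 0]]

```text
t: 16.25
ee_pos: [516.7, -35.0, 83.2]
ee_rot: [3.131, 0.199, 0.008]
contact_force: [4.8, -7.1, 1.1]
width: 15.1
gripper_force: 39.2
```

Request:
arm_command:
  targets:
    - [[-0.031, -0.07, 0, 0.23, 0], [-0.063, -0.139, 0, 0.458, 0], [-0.063, -0.139, 0, 0.458, 0], [-0.063, -0.139, 0, 0.458, 0], [-0.063, -0.139, 0, 0.458, 0], [-0.063, -0.139, 0, 0.458, 0], [-0.063, -0.139, 0, 0.458, 0], [-0.063, -0.139, 0, 0.458, 0]]

```text
t: 17.05
ee_pos: [514.0, -30.4, 83.2]
ee_rot: [3.137, 0.134, 0.005]
contact_force: [3.8, -3.9, 3.6]
width: 15.1
gripper_force: 39.4
```

Request:
arm_command:
  targets:
    - [[-0.031, -0.07, 0, 0.23, 0], [-0.063, -0.139, 0, 0.458, 0], [-0.063, -0.139, 0, 0.458, 0], [-0.063, -0.139, 0, 0.458, 0], [-0.063, -0.139, 0, 0.458, 0], [-0.063, -0.139, 0, 0.458, 0], [-0.063, -0.139, 0, 0.458, 0], [-0.063, -0.139, 0, 0.458, 0]]

```text
t: 17.85
ee_pos: [512.3, -27.4, 83.2]
ee_rot: [3.139, 0.072, 0.006]
contact_force: [4.8, -5.1, 3.5]
width: 15.0
gripper_force: 39.4
```

Run:
```python
from h import *
goal((540,-60,81),0)
c,K,R,t=cam('wrist');cv2.imwrite('pics/wrist3.png',c['pixels']);np.savez('w3.npz',K=K,R=R,t=t)
```

```text
t 17.85 pos [512.3 -27.4  83.2] yawY -87.4 F [ 4.8 -5.1  3.5] w 15.0 units [1.05 1.35 0.1 ] spin -17.47 q6 1.34
```

View pics/wrist3.png

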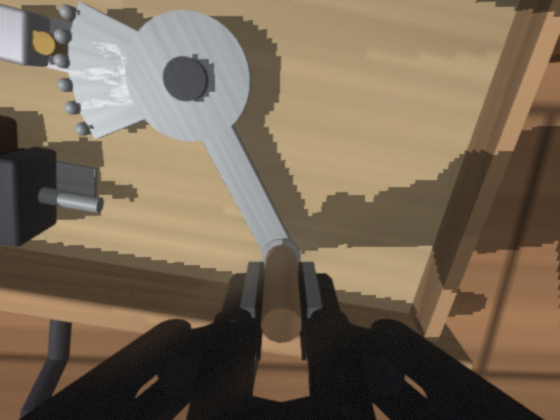

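The pawl nose at (52,45) sits between the second tooth (62,36) and the third (61,60). Two clicks are done, which agrees with the force record (clicks at about 0.21 and 0.39). The fourth-click rest should be at about 0.84 actual travel. I'll continue with the third click.

Request:
arm_command:
  targets:
    - [[-0.031, -0.07, 0, 0.23, 0], [-0.063, -0.139, 0, 0.458, 0], [-0.063, -0.139, 0, 0.458, 0], [-0.063, -0.139, 0, 0.458, 0], [-0.063, -0.139, 0, 0.458, 0], [-0.063, -0.139, 0, 0.458, 0], [-0.063, -0.139, 0, 0.458, 0], [-0.063, -0.139, 0, 0.458, 0]]

```text
t: 18.7
ee_pos: [510.6, -24.2, 83.2]
ee_rot: [3.139, 0.01, 0.006]
contact_force: [4.9, -6.6, 4.0]
width: 14.9
gripper_force: 39.3
```

Request:
arm_command:
  targets:
    - [[-0.031, -0.07, 0, 0.23, 0], [-0.063, -0.139, 0, 0.458, 0], [-0.063, -0.139, 0, 0.458, 0], [-0.063, -0.139, 0, 0.458, 0], [-0.063, -0.139, 0, 0.458, 0], [-0.063, -0.139, 0, 0.458, 0], [-0.063, -0.139, 0, 0.458, 0], [-0.063, -0.139, 0, 0.458, 0]]

```text
t: 19.5
ee_pos: [509.3, -21.5, 83.2]
ee_rot: [3.137, -0.052, 0.007]
contact_force: [5.3, -7.6, 1.7]
width: 14.8
gripper_force: 39.3
```

Request:
arm_command:
  targets:
    - [[-0.031, -0.07, 0, 0.23, 0], [-0.063, -0.139, 0, 0.458, 0], [-0.063, -0.139, 0, 0.458, 0], [-0.063, -0.139, 0, 0.458, 0], [-0.063, -0.139, 0, 0.458, 0], [-0.063, -0.139, 0, 0.458, 0], [-0.063, -0.139, 0, 0.458, 0], [-0.063, -0.139, 0, 0.458, 0]]

```text
t: 20.3
ee_pos: [507.3, -16.7, 83.2]
ee_rot: [3.138, -0.117, 0.005]
contact_force: [3.9, -3.5, 3.4]
width: 14.9
gripper_force: 39.5
```

Request:
arm_command:
  targets:
    - [[-0.031, -0.07, 0, 0.23, 0], [-0.063, -0.139, 0, 0.458, 0], [-0.063, -0.139, 0, 0.458, 0], [-0.063, -0.139, 0, 0.458, 0], [-0.063, -0.139, 0, 0.458, 0], [-0.063, -0.139, 0, 0.458, 0], [-0.063, -0.139, 0, 0.458, 0], [-0.063, -0.139, 0, 0.458, 0]]

```text
t: 21.1
ee_pos: [506.2, -13.5, 83.2]
ee_rot: [3.134, -0.178, 0.006]
contact_force: [4.2, -5.1, 2.1]
width: 14.9
gripper_force: 39.4
```

Request:
arm_command:
  targets:
    - [[-0.031, -0.07, 0, 0.23, 0], [-0.063, -0.139, 0, 0.458, 0], [-0.063, -0.139, 0, 0.458, 0], [-0.063, -0.139, 0, 0.458, 0], [-0.063, -0.139, 0, 0.458, 0], [-0.063, -0.139, 0, 0.458, 0], [-0.063, -0.139, 0, 0.458, 0], [-0.063, -0.139, 0, 0.458, 0]]

```text
t: 21.9
ee_pos: [505.1, -10.1, 83.2]
ee_rot: [3.13, -0.241, 0.006]
contact_force: [4.8, -5.8, 2.5]
width: 15.1
gripper_force: 39.4
```

Request:
arm_command:
  targets:
    - [[-0.031, -0.07, 0, 0.23, 0], [-0.063, -0.139, 0, 0.458, 0], [-0.063, -0.139, 0, 0.458, 0], [-0.063, -0.139, 0, 0.458, 0], [-0.063, -0.139, 0, 0.458, 0], [-0.063, -0.139, 0, 0.458, 0], [-0.063, -0.139, 0, 0.458, 0], [-0.063, -0.139, 0, 0.458, 0]]

```text
t: 22.7
ee_pos: [504.2, -6.9, 83.2]
ee_rot: [3.124, -0.302, 0.007]
contact_force: [4.5, -7.0, 3.2]
width: 14.9
gripper_force: 39.4
```

The third click came between 0.56 and 0.60. The fourth is now loading.

Request:
arm_command:
  targets:
    - [[-0.031, -0.07, 0, 0.23, 0], [-0.063, -0.139, 0, 0.458, 0], [-0.063, -0.139, 0, 0.458, 0], [-0.063, -0.139, 0, 0.458, 0], [-0.063, -0.139, 0, 0.458, 0], [-0.063, -0.139, 0, 0.458, 0], [-0.063, -0.139, 0, 0.458, 0], [-0.063, -0.139, 0, 0.458, 0]]

```text
t: 23.5
ee_pos: [503.4, -3.7, 83.2]
ee_rot: [3.116, -0.364, 0.007]
contact_force: [4.6, -9.4, 1.9]
width: 15.0
gripper_force: 39.4
```

Request:
arm_command:
  targets:
    - [[-0.031, -0.07, 0, 0.23, 0], [-0.063, -0.139, 0, 0.458, 0], [-0.063, -0.139, 0, 0.458, 0], [-0.063, -0.139, 0, 0.458, 0], [-0.063, -0.139, 0, 0.458, 0], [-0.063, -0.139, 0, 0.458, 0], [-0.063, -0.139, 0, 0.458, 0], [-0.063, -0.139, 0, 0.458, 0]]

```text
t: 24.3
ee_pos: [502.5, 1.3, 83.2]
ee_rot: [3.111, -0.429, 0.006]
contact_force: [3.9, -5.3, 3.3]
width: 15.2
gripper_force: 39.4
```

Run:
```python
from h import *
goal((540,-60,81),0)
o=bot.get_obs();e=o['ee_pos'];print('phi',(-np.radians(124.4)-np.arctan2(e[1]-18.1,e[0]-595.2))%(2*np.pi))
c,K,R,t=cam('wrist');cv2.imwrite('pics/wrist4.png',c['pixels']);np.savez('w4.npz',K=K,R=R,t=t)
```

```text
t 24.3 pos [502.5   1.3  83.2] yawY -105.7 F [ 3.9 -5.3  3.3] w 15.2 units [2.11 1.95 0.1 ] spin 14.86 q6 1.71
phi 0.7910813986995788
```

View pics/wrist4.png

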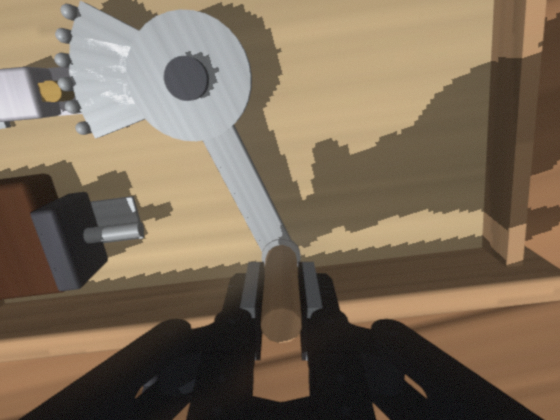

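The pawl is now between the fourth tooth (65,85) and the fifth (71,108), so the fourth click is done at plate angle of about 0.72-0.755. One more step of 0.04 centres it.

Request:
arm_command:
  targets:
    - [[-0.031, -0.07, 0, 0.23, 0], [-0.063, -0.139, 0, 0.458, 0], [-0.063, -0.139, 0, 0.458, 0], [-0.063, -0.139, 0, 0.458, 0], [-0.063, -0.139, 0, 0.458, 0], [-0.063, -0.139, 0, 0.458, 0], [-0.063, -0.139, 0, 0.458, 0], [-0.063, -0.139, 0, 0.458, 0]]

```text
t: 25.15
ee_pos: [501.9, 4.6, 83.2]
ee_rot: [3.101, -0.49, 0.007]
contact_force: [4.0, -6.4, 2.8]
width: 15.0
gripper_force: 39.4
```

Run:
```python
from h import *
o=bot.get_obs();e=o['ee_pos'];print('phi',(-np.radians(124.4)-np.arctan2(e[1]-18.1,e[0]-595.2))%(2*np.pi),o['contact_force'])
c,K,R,t=cam('top');a=c['pixels'];b=cv2.imread('pics/top1.png')
cv2.imwrite('pics/c5.png',cv2.resize(np.hstack([b[120:300,200:350],a[120:300,200:350]]),None,fx=2.6,fy=2.6,interpolation=cv2.INTER_CUBIC))
```

```text
phi 0.8265334251642007 [ 4.00486304 -6.43775131  2.8366475 ]
```

View pics/c5.png

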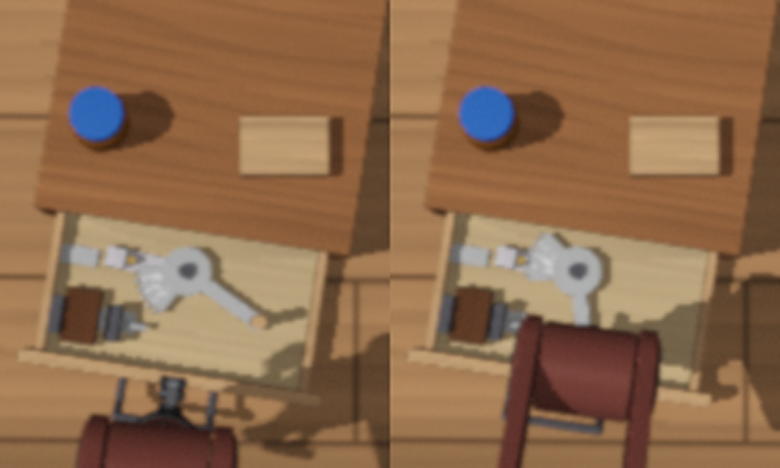

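The tray panel is unmoved: its left end is at (20,355) in both halves. The jar and offcut are also unmoved, and the lever is held behind the fourth tooth. Handing in.

```bash
python3 -c "
from rig import bot
print(bot.sign_off())"
```

```text
the job is handed in; nothing more can be done
None
```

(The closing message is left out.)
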